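Seat the red hex key in the model robot's recessed screw

ROBOT

A 7-joint arm with a two-finger parallel gripper is mounted at the origin on the work surface. World frame = base frame: x ahead of the robot, y to its left, z up, the work surface at z = 0. Lengths are in mm, angles in rad, forces in N, time in s.
With the tool pointing down it reaches from about 400 to 875 mm from the base axis. Payload 4.4 kg.
Tool frame: the origin (TCP) lies where the fingers leave the gripper's body, on its centre line; the fingertips stand 73 mm ahead of it and the grasp point (between the pads) lies 54 mm ahead of it; z points along the fingers, y is the line along which they close (so a half turn about z gives the same grasp; the last joint's range is limited). The gripper opens to 85 mm and grips with 20 to 120 N. Pads are 22 mm wide; open, the fingers measure 114 mm over their backs; the gripper's body (76 mm by 85 mm) begins 54 mm behind the grasp point. The pads swing forward as they close: fully open they stand 13 mm farther back than shut.
Start: joints at [-1.182, 0.628, 0.038, 1.517, -0.027, 0.996, -0.02], TCP at [285.515, 583.95, 303.913] pointing down, gripper open.
Joint ranges: [-3.06, 3.06], [-0.37, 2.12], [-1.25, 1.32], [0.18, 2.47], [-1.1, 4.24], [0.23, 1.98], [-2.94, 2.94]. Speed limits (rad/s): [2.57, 2.57, 3.14, 3.14, 3.14, 3.14, 3.14].

INTERFACE

Orientations are given as [roll, pitch, yaw] about the fixed x, y, z axes, in that order (R = Rz(yaw) Ry(pitch) Rx(roll)).
In Python, from cell import ctrl gives the robot as it stands.
- The arm moves only by the tool send_rows, never from a script. Its argument "rows" is a list that holds one entry, the list of rows, each a list of 6 numbers: the shift along the tool's x, y, z in cm, then the turn, a rotation vector about the tool's x, y, z in rad. In form: [[[tx, ty, tz, wx, wy, wz], ...]]. A call has 1 to 10 rows; each row is the pose to reach, as a shift and turn from the pose commanded when the call began, along the tool's axes at that moment; what a row does not reach only later rows make up. A row lasts 1/10 s, in which the tool goes at most 50 mm and 8.59 degrees, less where a joint would pass 70% of its speed; a pose out of reach is approached as far as the arm can. A call with a gripper value outside its range is refused whole. "grip" is the closure in counts, from 0 (fully open) to 255 (shut), set as the call begins (left out, the last holds). The fingers move at their own pace and stop on an object; the grip force is fixed at half the most. Time passes only in rows, so rows that repeat a pose let the fingers close. It gives the time, the measured TCP pose, the force, the opening and the grip force at its end, in the units of the state.
- ctrl.read_state(): the state, without advancing time (a new reading comes with each control period).
- ctrl.get_image(name): name is "scene" or "top" or "wrist"; returns a dict with "pixels" (400x640x3 uint8, red, green, blue), "fx", "fy", "cx", "cy" (pixels), "D" ([k1, k2, p1, p2, k3] as OpenCV has them; the pictures are not rectified), "extrinsics" (4x4, takes a point from camera to world coordinates); the wrist camera has in their place "mount" (4x4, takes a point from camera to tool coordinates, whose origin is the TCP and whose axes are the flange's). Camera axes: x right, y up, looking along -z (the intrinsics and any distortion apply to the point x, -y, -z); pixel columns grow to the right and rows downward; lengths in mm; the calibration is good to about 2 mm. A picture is of the moment at which its call begins: read the wrist's pose just before it. There is no depth.
- ctrl.finish_job(): hands the job in; it is judged then, once.
The state is a dict: "clock": time; "qpos": joint angles; "qd": joint speeds; "tau": joint torques, N m; "eef_pos": TCP position; "tool_rot": TCP orientation; "force": force on the tool from outside, world axes, zero at the start; "torque": the same for the moment, N m; "width": finger opening in mm; "gripper_force": force on a finger pad.
Only numpy, scipy, OpenCV 4.12 (cv2) and the standard library are available. Lean on these libraries where they do the work, as an engineer would, in place of code of your own. Each camera call takes 0.05 s, during which the arm holds its last target. There are 200 camera calls.

TASK

Take the red T-handled hex key out of the wooden stand and fit it into the screw hidden at the bottom of the yellow collar on the model robot's deck: turn the key so that its hexagon lines up and it drops in, fully home. Let go and leave it standing there upright, ready for tightening; leave the blue and green keys in the stand.

Things in the scene. Friction and masses are not known exactly. Their poses are not given: they have to be found in the camera images.
- red_key_handle (a point): Handle centre of the loose red key (100 g), upright in a hole of the wooden stand. Handle: level bar 70 mm long (x), 14 wide (y), 18 high (z up). The steel shaft goes straight down from its middle, tip 89 mm below this point: hexagon 14 mm across flats, two corners pointing along the bar (x); the last 4 mm are a tapered round pilot. In the stand this point is 94 mm above the table; it lifts straight up.
- socket (a point): Rim centre of the yellow collar on the fixed model robot, 61 mm over the table. A funnel, 38 mm wide at the rim, ends 19 mm wide 16 mm down. Below it the hex socket: 15.4 mm across flats, 20 mm deep, two corners along x, which is along the tracks and the black deck lines. The key drops in with its bar at 0, 60 or 120 deg to x, give or take 12; handle centre then 53 mm above this point, else about 67.
- blue_key_handle (a point): Handle centre of the loose blue key: same shape, size and axes as the red one, hexagon only 12 mm. It stays in its hole. The fixed stand, 60 x 250 x 40 mm high, has three round holes 18.5 mm wide and 35 mm deep in a row, 85 mm apart; each holds one key, in any order, bars roughly across the row.
- green_key_handle (a point): Handle centre of the loose green key: same shape, size and axes as the red one, hexagon only 11 mm. It stays in its hole of the stand. Any key lets go of its hole freely, and the red one stands by itself in the socket when released, leaning a few degrees at most.

How it is judged (in metres and radians):
At the end, for the whole second after the job is handed in: The red key stands in the socket, fully home (handle centre 45 to 60 mm above the collar's rim, within 15 mm of its axis), upright within 10 degrees, released and at rest; the blue and green keys are still in their holes (z of red_key_handle in the frame of socket between 0.045 and 0.06 m and horizontal distance between red_key_handle and socket below 0.015 m and angle between red_key_handle's own z axis and vertical below 0.175 rad and linear speed of red_key below 0.02 m/s); the robot touches nothing.
It fails at once if the blue key is taken out of its hole or moved by more than 30 mm (distance of blue_key_handle from where it was at the start of the episode above 0.03 m).
It fails at once if the green key is taken out of its hole or moved by more than 30 mm (distance of green_key_handle from where it was at the start of the episode above 0.03 m).
It also fails if it takes over 40 s, if anything falls off the work surface, if the arm or the gripper's body presses on something with over 40 N, if the wrist force passes 120 N, or if a joint passes its speed limit or range.

## Working session

There is one attempt and no reset: what is moved stays moved. The work goes in short steps, Python scripts to look and compute and a tool call to move; the robot and the scene stay as the last step left them, time stands still between calls to the robot, and variables do not carry over. Pictures are saved under pics/ and viewed, at most 10 in all, crops included, and the job is handed in when it is done.

Besides the shell and the picture viewer there is one more tool, called after "Emit:" by a JSON object that holds its "fn" and its "kwargs", one argument or row to a line. send_rows: Moves the arm, as the interface text tells. Its arguments: {"type":"object","properties":{"rows":{"type":"array","items":{"type":"array","items":{"type":"array","items":{"type":"number"}}}},"grip":{"type":"number"}},"required":["rows"]}

```bash
mkdir -p pics; ls; cat > h.py <<'E'
import numpy as np, cv2
from cell import ctrl
from scipy.spatial.transform import Rotation as R
def grab(n):
    s=ctrl.read_state(); im=ctrl.get_image(n)
    if n=="wrist":
        T=np.eye(4); T[:3,:3]=R.from_euler('xyz',s['tool_rot']).as_matrix(); T[:3,3]=s['eef_pos']
        im['E']=T@np.array(im['mount'])
    else: im['E']=np.array(im['extrinsics'])
    im['K']=np.array([[im['fx'],0,im['cx']],[0,im['fy'],im['cy']],[0,0,1.]])
    im['bgr']=np.ascontiguousarray(np.array(im['pixels'])[:,:,::-1]); return im
def ray(im,uv):
    p=cv2.undistortPoints(np.array([[uv]],float),im['K'],np.array(im['D'],float))[0,0]
    return im['E'][:3,3], im['E'][:3,:3]@np.array([p[0],-p[1],-1])
def onplane(im,uv,z):
    o,d=ray(im,uv); return o+d*(z-o[2])/d[2]
def cross(r1,r2):
    A=np.stack([r1[1],-r2[1]],1); t=np.linalg.lstsq(A,r2[0]-r1[0],rcond=None)[0]
    a,b=r1[0]+t[0]*r1[1],r2[0]+t[1]*r2[1]; return (a+b)/2,np.linalg.norm(a-b)
E
python3 - <<'E'
from h import *
s=ctrl.read_state();print(s)
for n in("top","scene","wrist"):
    im=grab(n);cv2.imwrite(f"pics/{n}0.png",im['bgr']);print(n,im['E'].round(2).tolist(),im['fx'],im['D'])
E
```

```text
pics
{'clock': 0.0, 'qpos': array([-1.18179742,  0.62935982,  0.03845293,  1.51839908, -0.02697041,
        0.99629052, -0.01998858]), 'qd': array([-0.00012447, -0.00148792,  0.00062737,  0.00035201,  0.00022373,
       -0.00036611, -0.00015708]), 'tau': array([ 2.91952383e-04, -5.63404834e+01,  1.22696087e+00, -1.93439895e+01,
        1.11636805e-02,  1.07482253e-02,  1.70622496e-05]), 'eef_pos': array([285.29785552, 583.48508058, 302.97035408]), 'tool_rot': array([-3.13965504e+00,  5.82025274e-05,  2.68681175e+00]), 'force': array([-0.47396658,  0.60043479,  0.15169389]), 'torque': array([0.02014477, 0.00665826, 0.00217342]), 'gripper_force': 0.0, 'width': 85.16292443028627}
top [[-0.02, 0.99, -0.15, 381.58], [-1.0, -0.02, 0.02, 47.23], [0.02, 0.15, 0.99, 1056.74], [0.0, 0.0, 0.0, 1.0]] 516.444574233006 [-0.06574043  0.          0.          0.          0.        ]
scene [[0.17, -0.77, 0.62, 986.52], [0.99, 0.12, -0.12, -63.53], [0.02, 0.63, 0.78, 702.57], [0.0, 0.0, 0.0, 1.0]] 405.2401105972076 [0.02899664 0.         0.         0.         0.        ]
wrist [[0.44, -0.86, -0.28, 215.49], [0.9, 0.42, 0.14, 618.46], [-0.0, -0.31, 0.95, 373.71], [0.0, 0.0, 0.0, 1.0]] 357.206397718355 [-0.08272892  0.          0.          0.          0.        ]
```

View pics/top0.png

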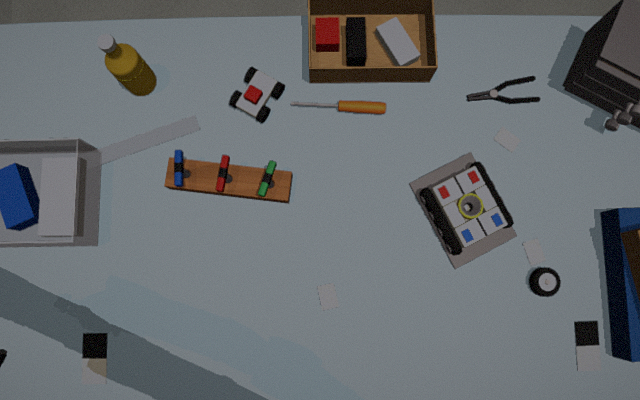

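View pics/scene0.png

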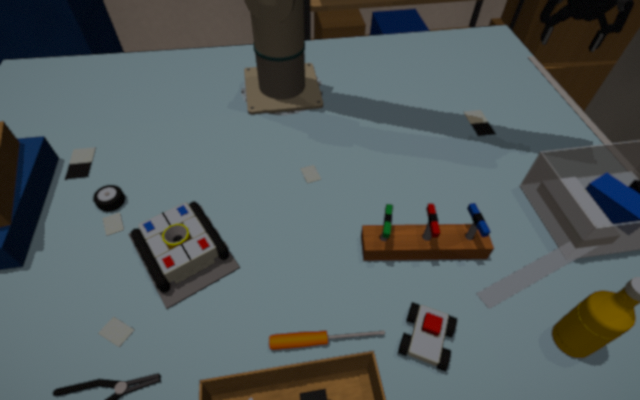

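The top view shows the red handle at about (223,173), blue at (179,168), green at (268,178) and the yellow collar at (470,206), with the tracks about 30° off world x. The scene view shows red at (433,220) and the collar at (176,235). Next I measure them.

```bash
cat > m.py <<'E'
from h import *
def comp(im,lo,hi,box):
    hsv=cv2.cvtColor(im['bgr'],cv2.COLOR_BGR2HSV); m=cv2.inRange(hsv,np.array(lo),np.array(hi))
    if lo[0]==0 : m|=cv2.inRange(hsv,np.array((172,lo[1],lo[2])),np.array((180,255,255)))
    k=np.zeros_like(m); x0,y0,x1,y1=box; k[y0:y1,x0:x1]=m[y0:y1,x0:x1]
    n,l,st,c=cv2.connectedComponentsWithStats(k)
    i=1+np.argmax(st[1:,4]); pts=np.argwhere(l==i)[:,::-1]
    r=cv2.minAreaRect(pts.astype(np.float32)); return r,st[i,4],pts
def axis(im,r,z):
    b=cv2.boxPoints(r); 
    if np.linalg.norm(b[0]-b[1])>np.linalg.norm(b[1]-b[2]): e=(b[1]+b[2])/2,(b[0]+b[3])/2
    else: e=(b[0]+b[1])/2,(b[2]+b[3])/2
    p,q=[onplane(im,x,z) for x in e]; d=q-p
    return (p+q)/2,np.linalg.norm(d),(np.degrees(np.arctan2(d[1],d[0]))+90)%180-90
E
python3 - <<'E'
from m import *
t=grab("top");s=grab("scene")
C={'red':((0,130,50),(7,255,255),(200,145,250,200),(415,195,450,240)),
'blue':((105,130,40),(130,255,255),(160,140,200,195),(460,195,500,240)),
'green':((50,100,40),(85,255,255),(245,150,290,205),(370,195,405,245)),
'yel':((22,120,60),(35,255,255),(445,180,500,235),(150,210,205,260))}
for k,(lo,hi,b1,b2) in C.items():
    r,a,p=comp(t,lo,hi,b1); r2,a2,p2=comp(s,lo,hi,b2)
    z=61 if k=='yel' else 100
    print(k,r,a,axis(t,r,z),'scene',r2[0],a2,axis(s,r2,z))
    h=[cv2.fitEllipse(cv2.convexHull(x.astype(np.int32)))[0] for x in (p,p2)]
    print('  cross',cross(ray(t,h[0]),ray(s,h[1])),'ell top',onplane(t,h[0],z),onplane(s,h[1],z))
# squares on deck
hsv=cv2.cvtColor(t['bgr'],cv2.COLOR_BGR2HSV)
S=[]
for lo,hi in(((0,130,50),(7,255,255)),((105,130,40),(130,255,255))):
    m=cv2.inRange(hsv,np.array(lo),np.array(hi))
    if lo[0]==0:m|=cv2.inRange(hsv,np.array((172,130,50)),np.array((180,255,255)))
    n,l,st,c=cv2.connectedComponentsWithStats(m)
    for i in range(1,n):
        if 420<c[i][0]<515 and 165<c[i][1]<250 and st[i,4]>20: S.append(c[i]);print(c[i],st[i,4],onplane(t,c[i],55)[:2])
o=np.array(t['bgr'][140:260,405:525]);cv2.imwrite('pics/deck.png',cv2.resize(o,None,fx=5,fy=5,interpolation=cv2.INTER_CUBIC))
E
```

```text
red ((220.08111572265625, 184.01351928710938), (8.38434886932373, 14.467110633850098), 9.462321281433105) 113 (array([555.61474377, 229.27668891, 100.        ]), np.float64(27.48331301574422), np.float64(-8.795153730790446)) scene (435.0, 229.0) 120 (array([600.26780177, 222.27878098, 100.        ]), np.float64(36.26540804903627), np.float64(-19.581997690130265))
  cross (array([566.83917101, 242.10911238,  49.59742198]), np.float64(6.857723239418099)) ell top [556.40037534 229.2160156  100.        ] [599.76145899 221.77577634 100.        ]
blue ((178.5, 178.5), (13.0, 7.0), 90.0) 107 (array([567.65269826, 308.00094562, 100.        ]), np.float64(24.94310371964958), np.float64(1.2973082890726744)) scene (482.7000427246094, 227.40003967285156) 131 (array([610.17185243, 309.70627686, 100.        ]), np.float64(31.67780777150862), np.float64(-0.6437804620924936))
  cross (array([580.27958187, 329.30605292,  53.96648271]), np.float64(17.876866382950233)) ell top [567.4734771  308.17367166 100.        ] [610.58820006 310.29040089 100.        ]
green ((262.8879089355469, 188.59481811523438
[... 632 characters left out ...]
620508 , -253.11201234,   61.        ]), np.float64(47.755594340010575), np.float64(15.256803094080936)) scene (175.23074340820312, 234.3461151123047) 205 (array([ 511.03594819, -252.60026879,   61.        ]), np.float64(48.03149162207976), np.float64(-54.218873281809984))
  cross (array([ 511.11360998, -253.81829304,   58.19333342]), np.float64(0.2337831185846831)) ell top [ 510.75305423 -253.09388042   61.        ] [ 513.20986548 -252.86814032   61.        ]
[473.0875 176.475 ] 80 [ 570.14477089 -264.34729512]
[443.4691358  192.01234568] 81 [ 539.82036433 -202.82876902]
[496.51351351 219.32432432] 74 [ 483.32189687 -306.03770007]
[467.06976744 235.15116279] 86 [ 453.36994746 -245.09809953]
```

View pics/deck.png

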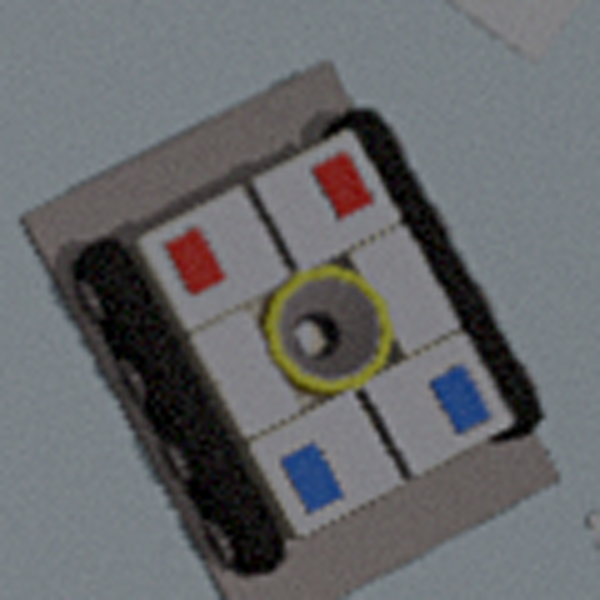

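The crop shows the yellow collar centred on the deck at about (470,206), with black deck lines and tracks parallel at about 26° to world x. The key handles have a black middle, so each mask must take in both coloured ends.

```bash
python3 - <<'E'
from m import *
t=grab("top");s=grab("scene")
C={'red':((0,150,50),(6,255,255),(200,145,250,200),(415,195,450,240)),
'blue':((105,130,40),(130,255,255),(160,140,200,195),(460,195,500,240)),
'green':((50,100,40),(85,255,255),(245,150,290,205),(370,195,405,245))}
for k,(lo,hi,b1,b2) in C.items():
    P=[]
    for im,b in((t,b1),(s,b2)):
        hsv=cv2.cvtColor(im['bgr'],cv2.COLOR_BGR2HSV);m=cv2.inRange(hsv,np.array(lo),np.array(hi))
        if lo[0]==0:m|=cv2.inRange(hsv,np.array((172,150,50)),np.array((180,255,255)))
        k2=np.zeros_like(m);k2[b[1]:b[3],b[0]:b[2]]=m[b[1]:b[3],b[0]:b[2]]
        n,l,st,c=cv2.connectedComponentsWithStats(k2)
        ids=[i for i in range(1,n) if st[i,4]>12]; print([ (c[i].round(1).tolist(),st[i,4]) for i in ids])
        pts=np.argwhere(np.isin(l,ids))[:,::-1].astype(np.float32)
        r=cv2.minAreaRect(pts);P.append(r[0]); print(k,r[0],axis(im,r,100))
    print('cross',cross(ray(t,P[0]),ray(s,P[1])))
E
python3 - <<'E'
import cv2,numpy as np
a=cv2.imread('pics/top0.png')[140:210,155:300];b=cv2.imread('pics/scene0.png')[190:265,355:500]
cv2.imwrite('pics/keys.png',np.vstack([cv2.resize(x,None,fx=4,fy=4,interpolation=cv2.INTER_CUBIC) for x in(a,b)]))
E
```

```text
[([224.3, 161.8], np.int32(88)), ([220.1, 183.8], np.int32(106))]
red (222.24073791503906, 173.23634338378906) (array([576.33422987, 225.39887885, 100.        ]), np.float64(68.99706995008125), np.float64(-10.080262361108907))
[([431.0, 208.8], np.int32(61)), ([434.7, 228.3], np.int32(115))]
red (433.3243713378906, 219.94593811035156) (array([579.23134385, 226.33724311, 100.        ]), np.float64(74.92399626022679), np.float64(-11.84314857744971))
cross (array([577.36476544, 227.14733034,  95.73840538]), np.float64(1.9460023744381891))
[([178.3, 156.1], np.int32(97)), ([178.4, 178.5], np.int32(106))]
blue (178.5, 167.5) (array([588.98465053, 308.51175456, 100.        ]), np.float64(67.61922490636161), np.float64(1.3442754224442126))
[([473.2, 208.9], np.int32(89)), ([482.9, 227.5], np.int32(133))]
blue (478.300048828125, 219.1000213623047) (array([590.1545071 , 309.45506222, 100.        ]), np.float64(72.01785358749747), np.float64(-0.5966963791781552))
cross (array([589.64222922, 309.92486887,  97.75810564]), np.float64(1.7086447831098044))
[([270.5, 167.2], np.int32(91)), ([262.9, 188.5], np.int32(102))]
green (266.6000061035156, 178.20001220703125) (array([565.24604381, 141.73535072, 100.        ]), np.float64(68.60771070301638), np.float64(-18.401390607143753))
[([388.5, 209.1], np.int32(67)), ([386.7, 228.0], np.int32(101))]
green (387.5899353027344, 219.55618286132812) (array([565.52267134, 142.73177423, 100.        ]), np.float64(73.104777470676), np.float64(-19.71820302419613))
cross (array([565.48725605, 142.38065489,  98.5664714 ]), np.float64(0.9445820283543027))
```

View pics/keys.png

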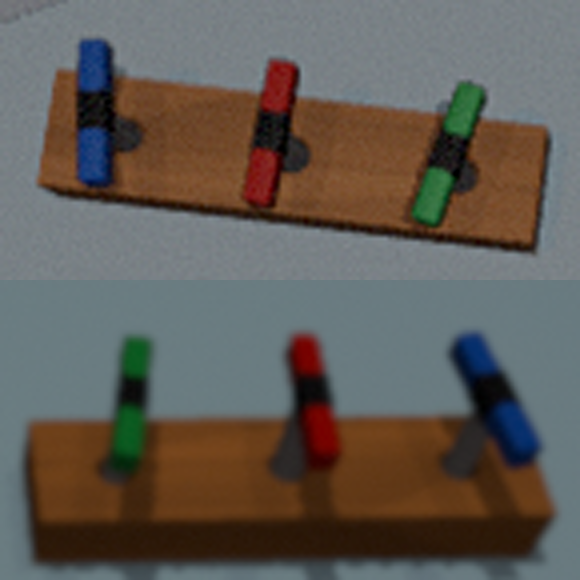

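The crop shows red (middle) with its bar about -10° to x and black at its centre. It also shows the stand holes and the blue and green keys. Red is at about (577,226,95), the socket at (511,-253), and the bar target is -34°. I'll move to above red.

```bash
cat > go.py <<'E'
import sys
from h import *
x,y,z,yaw=map(float,sys.argv[1:5]); s=ctrl.read_state()
R0=R.from_euler('xyz',s['tool_rot']); Rg=R.from_euler('xyz',[180,0,yaw],degrees=True)
d=R0.inv().apply(np.array([x,y,z])-s['eef_pos'])/10; w=(R0.inv()*Rg).as_rotvec()
print(s['clock'],s['eef_pos'].round(1),np.degrees(s['tool_rot']).round(2),'q',s['qpos'].round(2),'F',s['force'].round(1),s['width'],'\nd cm',d.round(2),'w',w.round(3))
E
python3 go.py 577 226 240 169.5
```

```text
0.35 [285.5 583.9 303.7] [-179.98   -0.    153.94] q [-1.18  0.63  0.04  1.52 -0.03  1.   -0.02] F [-0.5 -0.7  0.4] 85.56349790219494 
d cm [-41.91 -19.34   6.38] w [-0.    -0.    -0.272]
```

Emit:
{"fn": "send_rows", "kwargs": {
  "rows": [
    [[-2, -0.9, 0.3, 0, 0, -0.01], [-5, -2.4, 0.8, 0, 0, -0.04], [-9, -4.2, 1.4, 0, 0, -0.06], [-13, -6, 2, 0, 0, -0.09], [-17, -8, 2.6, 0, 0, -0.12], [-21, -9.8, 3.2, 0, 0, -0.15], [-25, -11.6, 3.8, 0, 0, -0.18], [-29, -13.4, 4.4, 0, 0, -0.21], [-33, -15.2, 5, 0, 0, -0.24], [-36, -16.6, 5.5, 0, 0, -0.272]]
  ],
  "grip": 0
}}

```text
clock: 1.35
eef_pos: [537.9, 273.6, 248.7]
tool_rot: [-3.141, 0.001, 2.957]
force: [-0.2, -0.4, -0.8]
width: 85.6
gripper_force: 0.0
```

```bash
python3 go.py 577 226 240 169.5
```

```text
1.35 [537.9 273.6 248.7] [-1.7994e+02  6.0000e-02  1.6945e+02] q [-0.49  0.62 -0.05  1.71  0.04  0.81  0.83] F [-0.2 -0.4 -0.8] 85.5935309230964 
d cm [-4.71 -3.96  0.87] w [-0.001  0.001 -0.001]
```

Emit:
{"fn": "send_rows", "kwargs": {
  "rows": [
    [[-1.5, -1.3, 0.3, 0, 0, 0], [-3.5, -2.9, 0.6, 0, 0, 0], [-4.7, -3.9, 0.8, 0, 0, 0], [-4.7, -3.9, 0.8, 0, 0, 0], [-4.7, -3.9, 0.8, 0, 0, 0]]
  ]
}}

```text
clock: 1.85
eef_pos: [574.6, 230.6, 240.9]
tool_rot: [3.141, -0.001, 2.959]
force: [-0.2, 0.2, 0.0]
width: 85.8
gripper_force: 0.0
```

```bash
python3 go.py 577 226 150 169.5; python3 - <<'E'
from m import *
im=grab("wrist");cv2.imwrite('pics/w1.png',im['bgr'])
hsv=cv2.cvtColor(im['bgr'],cv2.COLOR_BGR2HSV)
m=cv2.inRange(hsv,np.array((0,150,50)),np.array((6,255,255)))|cv2.inRange(hsv,np.array((172,150,50)),np.array((180,255,255)))
n,l,st,c=cv2.connectedComponentsWithStats(m)
for i in range(1,n):
    if st[i,4]>60: print(c[i],st[i],onplane(im,c[i],100),onplane(im,c[i],94))
E
```

```text
1.85 [574.6 230.6 240.9] [ 1.7996e+02 -5.0000e-02  1.6954e+02] q [-0.39  0.65 -0.06  1.67  0.04  0.82  0.92] F [-0.2  0.2  0. ] 85.8224844427789 
d cm [-0.33 -0.42  9.09] w [ 0.001 -0.001  0.001]
[307.82943144 192.76588629] [297 173  23  41 897] [557.15864562 229.8583561  100.        ] [558.83545788 229.42672145  94.        ]
[308.15    269.15625] [300 264  17  11 160] [608.92643646 220.21237294 100.        ] [612.0714529  219.50716522  94.        ]
[292.892 376.844] [278 370  31  14 250] [696.9954594  191.65624922 100.        ] [702.63823181 190.14115143  94.        ]
```

View pics/w1.png

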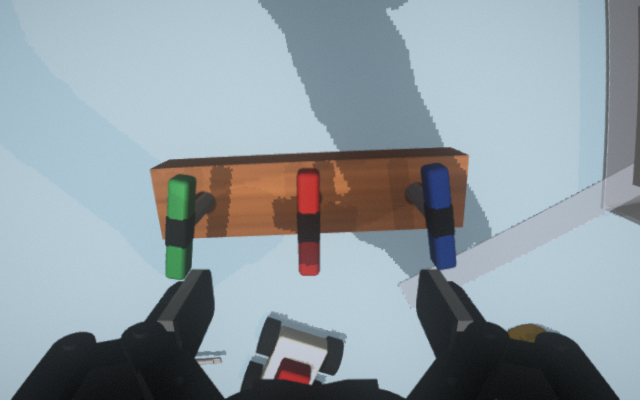

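The wrist view shows the red bar upright in the image from (309,168) to (309,275), between the open fingers, with green at (180,227) and blue at (438,215). Position and angle are confirmed, so I'll descend and grip.

Emit:
{"fn": "send_rows", "kwargs": {
  "rows": [
    [[-0.3, -0.4, 0, 0, 0, 0], [-0.3, -0.4, 1.5, 0, 0, 0], [-0.3, -0.4, 3.5, 0, 0, 0], [-0.3, -0.4, 5.5, 0, 0, 0], [-0.3, -0.4, 7.5, 0, 0, 0], [-0.3, -0.4, 8.7, 0, 0, 0], [-0.3, -0.4, 9.2, 0, 0, 0], [-0.3, -0.4, 9.2, 0, 0, 0], [-0.3, -0.4, 9.2, 0, 0, 0]]
  ]
}}

```text
clock: 2.8
eef_pos: [577.8, 225.7, 149.7]
tool_rot: [3.141, 0.001, 2.959]
force: [0.6, -0.2, 0.2]
width: 85.4
gripper_force: 0.0
```

Emit:
{"fn": "send_rows", "kwargs": {
  "rows": [
    [[0, 0, 0, 0, 0, 0], [0, 0, 0, 0, 0, 0], [0, 0, 0, 0, 0, 0], [0, 0, 0, 0, 0, 0], [0, 0, 0, 0, 0, 0], [0, 0, 0, 0, 0, 0], [0, 0, 0, 0, 0, 0], [0, 0, 0, 0, 0, 0], [0, 0, 0, 0, 0, 0], [0, 0, 0, 0, 0, 0]]
  ],
  "grip": 255
}}

```text
clock: 3.8
eef_pos: [577.4, 225.5, 149.1]
tool_rot: [3.141, 0.0, 2.959]
force: [-0.1, 0.2, 3.7]
width: 13.1
gripper_force: 59.5
```

Emit:
{"fn": "send_rows", "kwargs": {
  "rows": [
    [[0, 0, -0.5, 0, 0, 0], [0, 0, -1.5, 0, 0, 0], [0, 0, -3, 0, 0, 0], [0, 0, -4.5, 0, 0, 0], [0, 0, -6, 0, 0, 0], [0, 0, -7.5, 0, 0, 0], [0, 0, -9, 0, 0, 0], [0, 0, -10, 0, 0, 0], [0, 0, -10, 0, 0, 0], [0, 0, -10, 0, 0, 0]]
  ]
}}

```text
clock: 4.8
eef_pos: [577.2, 225.2, 249.1]
tool_rot: [3.142, 0.0, 2.959]
force: [-0.1, 0.0, -0.9]
width: 12.9
gripper_force: 59.0
```

```bash
python3 go.py 511 -253 250 146; python3 - <<'E'
from h import *
im=grab("wrist");sc=grab("scene");cv2.imwrite('pics/w2.png',np.hstack([im['bgr'][150:400,150:500],sc['bgr'][50:300,300:640]]))
E
```

```text
4.8 [577.2 225.2 249.1] [180.     0.   169.52] q [-0.38  0.64 -0.06  1.66  0.05  0.84  0.93] F [-0.1  0.  -0.9] 12.923447635860013 
d cm [ -2.19 -48.23  -0.09] w [0.    0.    0.411]
```

View pics/w2.png

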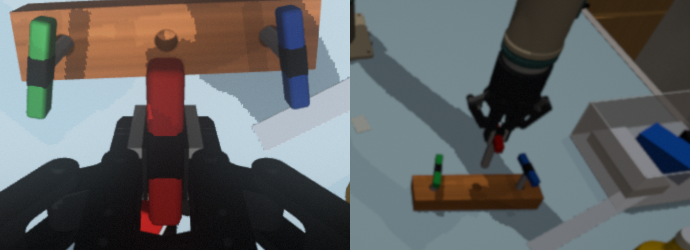

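The red key is held, its hole at (166,40) in the crop is empty, and blue and green are still in place. I'll carry it to above the collar.

Emit:
{"fn": "send_rows", "kwargs": {
  "rows": [
    [[0, -1.5, 0, 0, 0, 0.02], [-0.1, -4, 0, 0, 0, 0.04], [-0.3, -7.5, 0, 0, 0, 0.08], [-0.5, -11.5, 0, 0, 0, 0.12], [-0.7, -15.5, 0, 0, 0, 0.16], [-0.9, -19.5, 0, 0, 0, 0.2], [-1.1, -23.5, 0, 0, 0, 0.24], [-1.3, -27.5, 0, 0, 0, 0.28], [-1.5, -31, 0, 0, 0, 0.32], [-1.6, -33, 0, 0, 0, 0.35]]
  ]
}}

```text
clock: 5.9
eef_pos: [531.1, -107.1, 248.5]
tool_rot: [-3.139, -0.0, 2.601]
force: [-0.0, -0.3, -0.7]
width: 13.2
gripper_force: 58.9
```

```bash
python3 go.py 511 -253 250 146
```

```text
5.9 [ 531.1 -107.1  248.5] [-1.7984e+02 -3.0000e-02  1.4904e+02] q [ 0.13  0.55  0.02  1.88 -0.01  0.72  1.19] F [-0.  -0.3 -0.7] 13.15285424832591 
d cm [ -5.78 -13.55  -0.11] w [-0.003 -0.     0.053]
```

Emit:
{"fn": "send_rows", "kwargs": {
  "rows": [
    [[-1, -2.3, 0, 0, 0, 0.01], [-2.5, -6, 0, 0, 0, 0.025], [-4, -9.5, 0, 0, 0, 0.04], [-5.2, -12.2, 0, 0, 0, 0.053], [-5.8, -13.5, 0.5, -0.002, 0, 0.053], [-5.8, -13.5, 1, -0.002, 0, 0.053], [-5.8, -13.5, 1, -0.002, 0, 0.053], [-5.8, -13.5, 1, -0.002, 0, 0.053]]
  ]
}}

```text
clock: 6.7
eef_pos: [514.8, -245.4, 238.4]
tool_rot: [3.138, -0.002, 2.559]
force: [0.5, -0.4, -1.3]
width: 13.0
gripper_force: 58.9
```

```bash
python3 go.py 511 -253 215 146; python3 - <<'E'
from h import *
im=grab("wrist");sc=grab("scene");t=grab("top")
s=ctrl.read_state();Z=s['eef_pos'][2]
def proj(im,p):
    q=np.linalg.inv(im['E'])@np.r_[p,1];return cv2.projectPoints(np.array([[q[0],-q[1],-q[2]]]),np.zeros(3),np.zeros(3),im['K'],np.array(im['D'],float))[0].ravel().round(1)
for n,i in(('w',im),('s',sc),('t',t)): print(n,[proj(i,np.array(p)) for p in((s['eef_pos'][0],s['eef_pos'][1],Z-55),(s['eef_pos'][0],s['eef_pos'][1],Z-144),(511,-253,61))])
c=lambda a,u,v,w,h,f:cv2.resize(a[v:v+h,u:u+w],None,fx=f,fy=f,interpolation=cv2.INTER_CUBIC)
cv2.imwrite('pics/s3.png',np.hstack([c(sc['bgr'],110,130,125,150,3),c(im['bgr'],170,100,300,300,1.5)]))
E
```

```text
6.7 [ 514.8 -245.4  238.4] [ 1.7981e+02 -1.1000e-01  1.4661e+02] q [ 0.38  0.6   0.02  1.81 -0.02  0.74  1.41] F [ 0.5 -0.4 -1.3] 13.049206203156386 
d cm [-0.11 -0.85  2.33] w [ 0.003 -0.002  0.011]
w [array([311.4, 294.9]), array([312.3, 218.8]), array([301.7, 203.1])]
s [array([159.6, 193.5]), array([174., 225.]), array([175.2, 234.2])]
t [array([486.7, 193.8]), array([471.7, 201.1]), array([470.2, 205.5])]
```

View pics/s3.png

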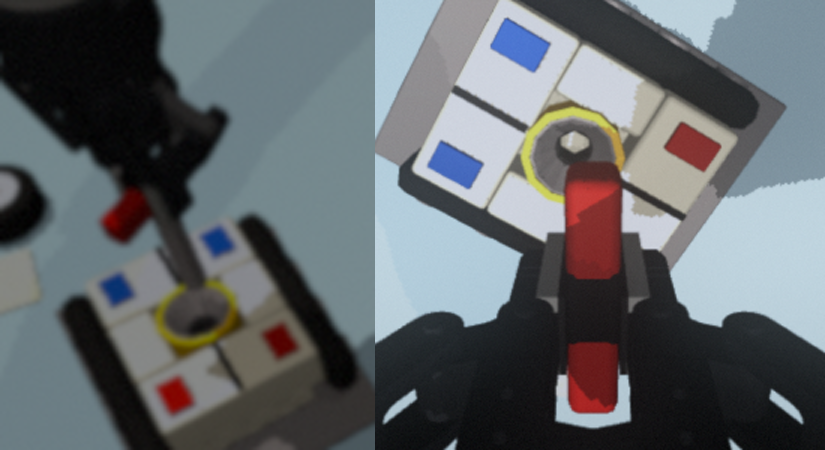

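The tip appears at about (175,225) in the scene view, as predicted for an upright key. The collar in the wrist view is at (302,202), within a pixel of the prediction. The bar is 60° to the deck lines. I'll centre it and lower.

Emit:
{"fn": "send_rows", "kwargs": {
  "rows": [
    [[-0.1, -0.5, 0, 0.003, 0, 0.011], [-0.1, -0.8, 0, 0.003, 0, 0.011], [-0.1, -0.8, 1, 0.003, 0, 0.011], [-0.1, -0.8, 2, 0.003, 0, 0.011], [-0.1, -0.8, 2.8, 0.003, 0, 0.011], [-0.1, -0.8, 3, 0.003, 0, 0.011], [-0.1, -0.8, 3, 0.003, 0, 0.011], [-0.1, -0.8, 3, 0.003, 0, 0.011]]
  ]
}}

```text
clock: 7.65
eef_pos: [511.1, -255.1, 208.9]
tool_rot: [-3.141, 0.0, 2.545]
force: [0.1, -0.0, -0.7]
width: 13.0
gripper_force: 58.9
```

```bash
python3 go.py 511 -253 190 146
```

```text
7.65 [ 511.1 -255.1  208.9] [-1.7995e+02  1.0000e-02  1.4581e+02] q [ 0.4   0.64  0.03  1.83 -0.02  0.67  1.41] F [ 0.1 -0.  -0.7] 12.954101930049875 
d cm [0.12 0.17 1.89] w [-0.001  0.    -0.003]
```

Emit:
{"fn": "send_rows", "kwargs": {
  "rows": [
    [[0.1, 0.2, 0, 0, 0, 0], [0.1, 0.2, 0.5, 0, 0, 0], [0.1, 0.2, 1, 0, 0, 0], [0.1, 0.2, 1.5, 0, 0, 0], [0.1, 0.2, 1.9, 0, 0, 0], [0.1, 0.2, 1.9, 0, 0, 0], [0.1, 0.2, 1.9, 0, 0, 0]]
  ]
}}

```text
clock: 8.35
eef_pos: [511.1, -252.8, 189.7]
tool_rot: [-3.141, -0.0, 2.545]
force: [1.3, -0.4, -1.8]
width: 13.4
gripper_force: 58.9
```

Emit:
{"fn": "send_rows", "kwargs": {
  "rows": [
    [[0, 0, 0.2, 0, 0, 0], [0, 0, 0.4, 0, 0, 0], [0, 0, 0.5, 0, 0, 0], [0, 0, 0.5, 0, 0, 0]]
  ]
}}

```text
clock: 8.75
eef_pos: [511.1, -252.9, 184.8]
tool_rot: [-3.141, -0.0, 2.545]
force: [0.2, 0.7, -0.7]
width: 12.9
gripper_force: 58.9
```

Free so far, tip at the funnel bottom. I'll go on in small steps.

Emit:
{"fn": "send_rows", "kwargs": {
  "rows": [
    [[0, 0, 0.2, 0, 0, 0], [0, 0, 0.4, 0, 0, 0], [0, 0, 0.5, 0, 0, 0], [0, 0, 0.5, 0, 0, 0]]
  ]
}}

```text
clock: 9.15
eef_pos: [511.0, -253.1, 179.6]
tool_rot: [-3.14, -0.0, 2.545]
force: [-0.8, -1.3, -1.1]
width: 12.2
gripper_force: 58.8
```

Emit:
{"fn": "send_rows", "kwargs": {
  "rows": [
    [[0, 0, 0.2, 0, 0, 0], [0, 0, 0.4, 0, 0, 0], [0, 0, 0.6, 0, 0, 0], [0, 0, 0.8, 0, 0, 0], [0, 0, 0.8, 0, 0, 0]]
  ]
}}

```text
clock: 9.65
eef_pos: [511.1, -253.0, 171.5]
tool_rot: [-3.14, -0.0, 2.545]
force: [-0.6, -1.7, -2.1]
width: 12.9
gripper_force: 58.7
```

Emit:
{"fn": "send_rows", "kwargs": {
  "rows": [
    [[0, 0, 0.1, 0, 0, 0], [0, 0, 0.15, 0, 0, 0], [0, 0, 0.2, 0, 0, 0], [0, 0, 0.2, 0, 0, 0]]
  ]
}}

```text
clock: 10.05
eef_pos: [511.1, -253.0, 169.9]
tool_rot: [-3.14, -0.0, 2.545]
force: [-0.9, -1.4, -1.0]
width: 12.9
gripper_force: 59.1
```

Emit:
{"fn": "send_rows", "kwargs": {
  "rows": [
    [[0, 0, 0, 0, 0, 0], [0, 0, 0, 0, 0, 0], [0, 0, 0, 0, 0, 0], [0, 0, 0, 0, 0, 0], [0, 0, 0, 0, 0, 0], [0, 0, 0, 0, 0, 0], [0, 0, 0, 0, 0, 0], [0, 0, 0, 0, 0, 0]]
  ],
  "grip": 0
}}

```text
clock: 10.85
eef_pos: [511.2, -252.8, 169.9]
tool_rot: [-3.141, -0.0, 2.545]
force: [0.6, 0.1, 0.4]
width: 85.4
gripper_force: 0.0
```

Emit:
{"fn": "send_rows", "kwargs": {
  "rows": [
    [[0, 0, -0.5, 0, 0, 0], [0, 0, -1.5, 0, 0, 0], [0, 0, -3, 0, 0, 0], [0, 0, -5, 0, 0, 0], [0, 0, -7, 0, 0, 0], [0, 0, -9, 0, 0, 0], [0, 0, -11, 0, 0, 0], [0, 0, -12, 0, 0, 0], [0, 0, -12, 0, 0, 0], [0, 0, -12, 0, 0, 0]]
  ]
}}

```text
clock: 11.85
eef_pos: [511.0, -252.6, 289.6]
tool_rot: [-3.141, -0.001, 2.545]
force: [0.7, 0.1, -0.8]
width: 85.6
gripper_force: 0.0
```

```bash
python3 - <<'E'
from h import *
im=grab("wrist");sc=grab("scene");s=ctrl.read_state();print(s['eef_pos'],s['force'],s['width'],s['clock'])
def proj(im,p):
    q=np.linalg.inv(im['E'])@np.r_[p,1];return cv2.projectPoints(np.array([[q[0],-q[1],-q[2]]]),np.zeros(3),np.zeros(3),im['K'],np.array(im['D'],float))[0].ravel().round(1)
d=35*np.array([np.cos(np.radians(-34)),np.sin(np.radians(-34)),0])
for n,i in(('w',im),('s',sc)): print(n,[proj(i,np.array((511,-253,z))+k*d) for z in(123,137) for k in(-1,1)])
c=lambda a,u,v,w,h,f:cv2.resize(a[v:v+h,u:u+w],None,fx=f,fy=f,interpolation=cv2.INTER_CUBIC)
cv2.imwrite('pics/s4.png',np.hstack([c(sc['bgr'],110,130,125,150,3),c(im['bgr'],170,100,300,300,1.5)]))
E
```

```text
[ 510.69592484 -252.47396036  288.8695171 ] [ 0.14031992 -0.00537572  0.54368937] 85.5543300074706 11.95
w [array([313.6, 156.8]), array([314. , 251.9]), array([313.5, 160.8]), array([313.9, 260.6])]
s [array([178.2, 200.6]), array([153. , 229.1]), array([176.2, 195.7]), array([150.4, 224.3])]
```

View pics/s4.png

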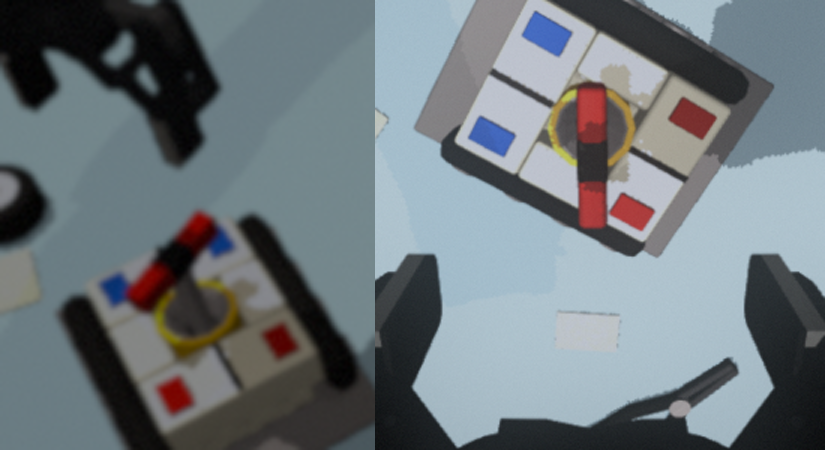

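The wrist view shows the bar from (315,157) to (315,251), matching the fully home height (157 and 252 predicted). The scene view agrees, the key is upright, and the gripper is clear.

```bash
python3 -c "
from cell import ctrl
print(ctrl.finish_job())"
```

```text
the job is handed in; nothing more can be done
None
```

The red key stands upright and released in the socket, and both camera views put its handle at the fully home height. The blue and green keys were still in the stand after red was lifted out. I handed the job in at about 12 s on the robot's clock; no verdict was returned.

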